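# Find the gripping block by drag and stand it on the slope

## Task

The three steel blocks on the test plate look alike, but one has a foot that grips: drag each about 3 cm along the plate without lifting or bearing down on it, and feel which drags hardest. Then stand that one flat in the middle of the sloping plate and let go of it; only it will stay there, and no block may be let slide down the slope. Leave the other two blocks standing on the test plate, put nothing down hard, and leave all other things where they are.

Things in the scene. Friction and masses are not known exactly. Their poses are not given: they have to be found in the camera images.
- stage: Fixed test stage: aluminium frame with a flat steel plate on top, 340 mm (x) by 500 mm (y), 40 mm high. Origin at the centre of its underside on the bench, so the plate lies 40 mm above it; x points away from the robot, z up. The blocks start in a row along y on its -x half; the slope stands on its +x half.
- block_1_post (a point): One of three look-alike dark steel blocks, 84 x 84 mm, hollow, top face 16 mm above the surface it stands on, with a square grip post 22 x 22 mm on its middle, parallel to it, rising to 43 mm. This point: on the post's axis, 30 mm above the surface under the block; z up the post. About 0.6 kg. It stands on a hidden foot disc (68 mm across, about 1 mm of play) that decides its drag.
- block_2_post (a point): One of three look-alike dark steel blocks, 84 x 84 mm, hollow, top face 16 mm above the surface it stands on, with a square grip post 22 x 22 mm on its middle, parallel to it, rising to 43 mm. This point: on the post's axis, 30 mm above the surface under the block; z up the post. About 0.6 kg. It stands on a hidden foot disc (68 mm across, about 1 mm of play) that decides its drag.
- block_3_post (a point): One of three look-alike dark steel blocks, 84 x 84 mm, hollow, top face 16 mm above the surface it stands on, with a square grip post 22 x 22 mm on its middle, parallel to it, rising to 43 mm. This point: on the post's axis, 30 mm above the surface under the block; z up the post. About 0.6 kg. It stands on a hidden foot disc (68 mm across, about 1 mm of play) that decides its drag.
- slope_mid (a point): Middle of the upper face of a grey sloping plate, 150 mm (x, up the slope) by 130 mm (y), fixed on the test plate, rising away from the robot at 26 degrees; its low edge is 12 mm, this point 45 mm above the test plate. z is square to the slope. Only the gripping block stays on it; pushed along the test plate it resists with 3 to 5 N (to 7 if the push bears down), the others with 0.4 to 1.5 N.
- weight: Brass calibration weight with a knob, 28 mm across, 43 mm high, standing on the test plate between the blocks, a little nearer the robot. Leave it.
- probe: Aluminium test probe on its flange (32 mm across), 50 mm high, standing on the test plate between the blocks, a little nearer the robot. Leave it.
- beaker: Glass beaker, 68 mm across, 90 mm high, on the bench beside the stage. Leave it.
- jar: Clear jar with a white cap, 56 mm across, 60 mm high, on the bench. Leave it.
- dish: Shallow clear dish, 90 mm across, 16 mm high, on the bench. Leave it.
- spatula: Spatula 180 mm long lying on the bench on the robot's right. Leave it.
- wash_bottle: White bottle with a red cap, 64 mm across, 160 mm high, on the bench on the right. Leave it.

How it is judged:
By the outcome, as a careful person would: the job done as asked, in the order asked, and still so for the second after the job is handed in, with the robot touching nothing.
It also fails if it takes over 58 s, if anything falls off the work surface, if the arm or the gripper's body presses on something with over 40 N, if the wrist force passes 120 N, or if a joint passes its speed limit or range.

## Robot

A 6-joint arm with a two-finger parallel gripper is mounted at the origin on the work surface. World frame = base frame: x ahead of the robot, y to its left, z up, the work surface at z = 0. Lengths are in mm, angles in rad, forces in N, time in s.
With the tool pointing down it reaches from about 300 to 750 mm from the base axis. Payload 8.5 kg.
Tool frame: the origin (TCP) lies midway between the tips of the shut fingers; the grasp point (between the pads) lies 19 mm behind it; z points along the fingers, y is the direction in which the jaws open and shut (so a half turn about z gives the same grasp; the last joint's range is limited). The gripper opens to 88 mm and grips with 3 to 60 N. Pads are 18 mm wide; open, the fingers measure 123 mm over their backs; the gripper's body (75 mm by 187 mm) begins 45 mm behind the grasp point.
Start: joints at [1.11, 0.381, 1.297, -0, 1.464, -0.215], TCP at [133.825, 533.452, 238.748] pointing down, gripper open.
Joint ranges: [-3.11, 3.11], [-0.89, 2.33], [0.22, 2.48], [-1.42, 4.56], [0.17, 2.85], [-2.88, 2.88]. Speed limits (rad/s): [2.39, 2.39, 3.14, 3.14, 3.14, 3.14].

## Interface

Orientations are given as a unit quaternion [x, y, z, w].
In Python, from plant import * gives the robot as it stands.
- The arm moves only by the tool drive_tool, never from a script. Its argument "increments" is a list of rows, each an object of numbers: "tx", "ty", "tz": the shift along the tool's x, y, z in mm; "yaw": the turn about the tool's z in rad. In form: [{"tx": .., "ty": .., "tz": .., "yaw": ..}, ...]. A call has exactly 10 rows; each row shifts and turns the pose as measured when the row begins, along the tool's axes as they then stand; what a row does not reach is not made up. A row lasts 1/10 s, in which the tool goes at most 50 mm and 8.59 degrees, less where a joint would pass 70% of its speed; a pose out of reach is approached as far as the arm can. A call with a gripper value outside its range is refused whole. "grip" is the gripper command: -1 is fully open, 1 is shut, values between are in proportion, set as the call begins (left out, the last holds). The fingers move at their own pace and stop on an object; the grip force is fixed at half the most. Time passes only in rows, so rows that do not move let the fingers close, or fill a call up. It gives the time, the measured TCP pose, the force and the opening at its end, in the units of the state.
- read_state(): the state, without advancing time (a new reading comes with each control period).
- read_camera(name): name is "scene" or "top" or "wrist"; returns a dict with "img" (384x512x3 uint8, red, green, blue), "mtx" (3x3 intrinsics, pixels), "pose" (4x4, takes a point from camera to world coordinates). Camera axes: x right, y up, looking along -z (the intrinsics and any distortion apply to the point x, -y, -z); pixel columns grow to the right and rows downward; lengths in mm; the calibration is good to about 2 mm. A picture is of the moment at which its call begins. There is no depth.
- job_done(): hands the job in, once; it reports no verdict.
The state is a dict: "time": time; "qpos": joint angles; "joint_velocities": joint speeds; "tau": joint torques, N m; "position": TCP position; "orientation": TCP orientation; "contact_force": force on the tool from outside, world axes, zero at the start; "wrist_torque": the same for the moment, N m; "width": finger opening in mm.
Only numpy, scipy, OpenCV 4.12 (cv2) and the standard library are available. Lean on these libraries where they do the work, as an engineer would, in place of code of your own. Each camera call takes 0.05 s, during which the arm holds its last target. There are 200 camera calls.

## Working session

There is one attempt and no reset: what is moved stays moved. The work goes in short steps, Python scripts to look and compute and a tool call to move; the robot and the scene stay as the last step left them, time stands still between calls to the robot, and variables do not carry over. Pictures are saved under pics/ and viewed, about 8 in all and at most 12, crops included, and the job is handed in when it is done.

Besides the shell and the picture viewer there is one more tool, called after "Emit:" as name(argument=value, ...), one argument or row to a line, values as JSON. drive_tool: Moves the arm, as the interface text tells. Its arguments: {"type":"object","properties":{"increments":{"type":"array","items":{"type":"object","properties":{"tx":{"type":"number"},"ty":{"type":"number"},"tz":{"type":"number"},"yaw":{"type":"number"}}}},"grip":{"type":"number"}},"required":["increments"]}

```bash
mkdir -p pics; ls; python3 - <<'E'
from plant import *
import cv2,numpy as np
s=read_state();print({k:np.round(v,3).tolist() for k,v in s.items()})
a=[]
for n in("top","scene"):
    c=read_camera(n);np.savez(f"{n}0.npz",**c);cv2.imwrite(f"pics/{n}0.png",c["img"][:,:,::-1]);a.append(c["img"][:,:,::-1]);print(n,c["mtx"].tolist(),np.round(c["pose"],3).tolist(),list(c))
E
```

```text
pics
{'time': 0.0, 'qpos': [1.11, 0.381, 1.298, 0.0, 1.464, -0.215], 'joint_velocities': [0.001, -0.001, -0.001, 0.001, -0.001, 0.0], 'tau': [-0.0, -43.794, -22.456, 0.071, 0.035, -0.0], 'position': [133.697, 533.219, 238.133], 'orientation': [0.123, 0.992, -0.001, -0.0], 'contact_force': [0.508, 0.599, 0.079], 'wrist_torque': [-0.002, -0.034, -0.003], 'width': 88.301}
top [[444.55591413733845, 0.0, 260.1622625308686], [0.0, 444.55591413733845, 182.12541137611262], [0.0, 0.0, 1.0]] [[0.025, 0.99, -0.138, 289.748], [-0.999, 0.028, 0.025, 39.521], [0.029, 0.137, 0.99, 1611.491], [0.0, 0.0, 0.0, 1.0]] ['img', 'mtx', 'pose']
scene [[396.95019869107915, 0.0, 261.85630021135734], [0.0, 396.95019869107915, 183.0360251999714], [0.0, 0.0, 1.0]] [[0.163, -0.806, 0.569, 1138.122], [0.987, 0.126, -0.104, -75.103], [0.012, 0.579, 0.815, 976.482], [0.0, 0.0, 0.0, 1.0]] ['img', 'mtx', 'pose']
```

View pics/top0.png

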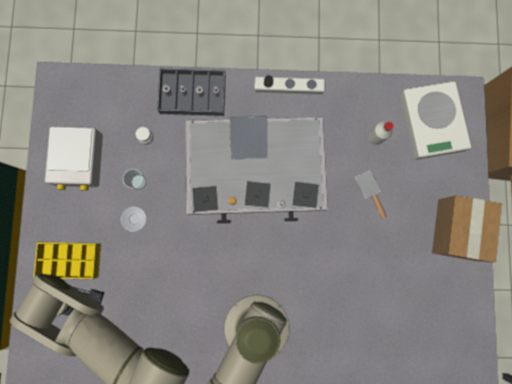

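View pics/scene0.png

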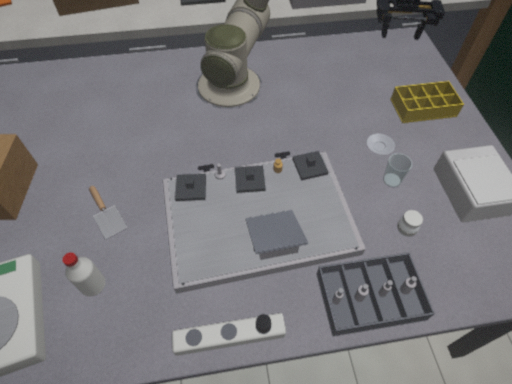

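Top view: blocks at about (205,199), (257,194) and (306,195), slope at (249,138), weight at (232,200), probe at (281,204). The scene view agrees with this. Next I measure them.

```bash
cat > h.py <<'E'
import numpy as np,cv2
def ray(c,u,v):
    d=np.linalg.inv(c["mtx"])@np.array([u,v,1.]);d=c["pose"][:3,:3]@(d*[1,-1,-1]);return c["pose"][:3,3],d
def onz(c,u,v,z):
    o,d=ray(c,u,v);return o+d*(z-o[2])/d[2]
def proj(c,p):
    q=c["pose"][:3,:3].T@(np.array(p)-c["pose"][:3,3])*[1,-1,-1];q=c["mtx"]@q;return q[:2]/q[2]
def quad(c,mask,z,amin=150,amax=1e5):
    out=[]
    for k in cv2.findContours(mask,cv2.RETR_EXTERNAL,cv2.CHAIN_APPROX_NONE)[0]:
        if not amin<cv2.contourArea(k)<amax: continue
        P=np.array([onz(c,*p[0],z)[:2] for p in k],np.float32)
        (x,y),(w,h),a=cv2.minAreaRect(P);out.append((x,y,w,h,a))
    return out
E
python3 - <<'E'
from h import *
for n,r,am in(("top",(180,185,330,215),150),("scene",(165,145,335,205),150)):
    c=dict(np.load(n+"0.npz"));g=cv2.cvtColor(c["img"],cv2.COLOR_RGB2GRAY)
    print(n,[g[p] for p in ((199,198),(165,230),(138,249),(204,220))])
    for t in (65,80):
        m=np.zeros_like(g);x0,y0,x1,y1=r;m[y0:y1,x0:x1]=(g[y0:y1,x0:x1]<t)*255
        for q in quad(c,m,56,am):print(t,np.round(q,1))
c=dict(np.load("top0.npz"));g=cv2.cvtColor(c["img"],cv2.COLOR_RGB2GRAY)
m=np.zeros_like(g);m[112:162,225:272]=((g[112:162,225:272]<118))*255
m=cv2.morphologyEx(m,cv2.MORPH_OPEN,np.ones((5,5)))
print("slope",[np.round(q,1) for q in quad(c,m,85)])
for u,v,z in((187,120,40),(323,118,40),(326,210,40),(188,213,40),(232,200,70),(281,204,80)):print(u,v,np.round(onz(c,u,v,z),0))
big=cv2.resize(c["img"][105:225,175:335,::-1],None,fx=5,fy=5,interpolation=cv2.INTER_CUBIC);cv2.imwrite("pics/topcrop.png",big)
E
```

```text
top [np.uint8(73), np.uint8(154), np.uint8(113), np.uint8(152)]
80 [442.6 193.2  77.5  77.7   6.4]
80 [ 466.1 -159.6   76.4   75.4   85.2]
80 [462.3  10.   74.7  73.2  86. ]
scene [np.uint8(65), np.uint8(127), np.uint8(131), np.uint8(146)]
80 [ 476.9 -159.1   77.4   87.8   85.1]
80 [475.4  10.4  77.6  85.1  86.1]
80 [453.3 191.5  85.6  82.2   6.8]
slope [array([661.1,  47.7, 143.9, 119.6,   1.9])]
187 120 [728. 271.  40.]
323 118 [ 751. -224.   40.]
326 210 [ 415. -236.   40.]
188 213 [391. 251.  40.]
232 200 [438.  97.  70.]
281 204 [428. -73.  80.]
```

View pics/topcrop.png

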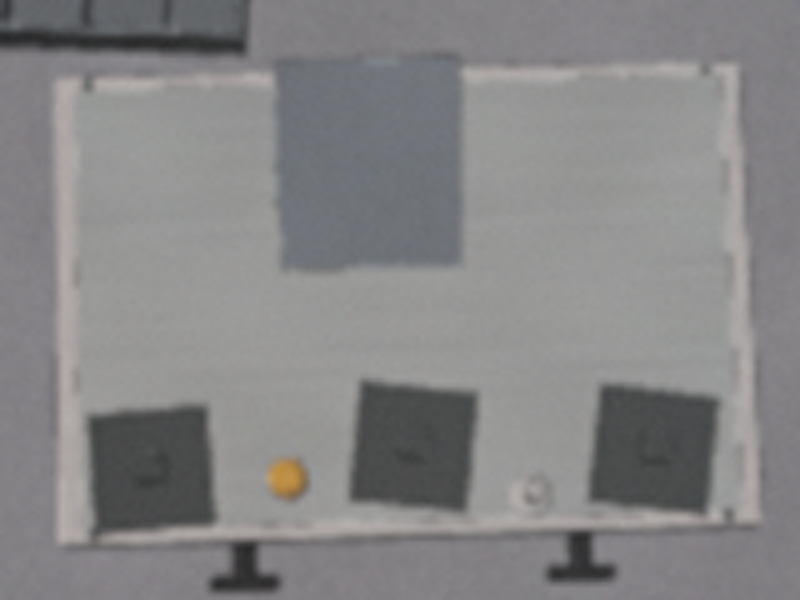

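The crop shows the three blocks, with the brass weight and the probe between them and the slope at top centre. I'll move above the left block first.

Emit:
drive_tool(
  increments=[
    {"tx": -38.8,"ty": -25.3},
    {"tx": -38.8,"ty": -25.3},
    {"tx": -38.8,"ty": -25.3},
    {"tx": -38.8,"ty": -25.3},
    {"tx": -38.8,"ty": -25.3},
    {"tx": -38.8,"ty": -25.3},
    {"tx": -38.8,"ty": -25.3},
    {"tx": -38.8,"ty": -25.3},
    {"tx": -38.8,"ty": -25.3},
    {"tx": -38.8,"ty": -25.3},
  ],
  grip=-0.1,
)

```text
$.increments[0]: bad value
```

Emit:
drive_tool(
  increments=[
    {"tx": -38.8,"ty": -25.3,"tz": 0,"yaw": 0},
    {"tx": -38.8,"ty": -25.3,"tz": 0,"yaw": 0},
    {"tx": -38.8,"ty": -25.3,"tz": 0,"yaw": 0},
    {"tx": -38.8,"ty": -25.3,"tz": 0,"yaw": 0},
    {"tx": -38.8,"ty": -25.3,"tz": 0,"yaw": 0},
    {"tx": -38.8,"ty": -25.3,"tz": 0,"yaw": 0},
    {"tx": -38.8,"ty": -25.3,"tz": 0,"yaw": 0},
    {"tx": -38.8,"ty": -25.3,"tz": 0,"yaw": 0},
    {"tx": -38.8,"ty": -25.3,"tz": 0,"yaw": 0},
    {"tx": -38.8,"ty": -25.3,"tz": 0,"yaw": 0},
  ],
  grip=-0.1,
)

```text
time: 1.1
position: [455.8, 183.9, 235.5]
orientation: [0.118, 0.993, -0.002, -0.002]
contact_force: [0.1, 0.1, -0.1]
width: 48.3
```

```bash
python3 - <<'E'
from plant import *
from h import *
c=read_camera("wrist");np.savez("w1.npz",**c);cv2.imwrite("pics/w1.png",c["img"][:,:,::-1])
s=read_state();print(np.round(s["position"],1),np.round(s["qpos"],2),np.round(c["pose"],3).tolist(),c["mtx"][0,0])
print([ (n,np.round(proj(c,p),0)) for n,p in dict(L=(448,192,83),M=(469,10,83),R=(471,-159,83),S=(660,48,85),tcp=s["position"]).items()])
E
```

```text
[460.3 179.5 235.1] [ 0.13  0.29  1.45 -0.    1.41 -1.2 ] [[0.235, -0.928, -0.291, 379.527], [0.972, 0.223, 0.074, 204.281], [-0.004, -0.3, 0.954, 382.327], [0.0, 0.0, 0.0, 1.0]] 282.54366012059523
[('L', array([259., 170.])), ('M', array([110., 223.])), ('R', array([-21., 255.])), ('S', array([190., 346.])), ('tcp', array([246., 253.]))]
```

View pics/w1.png

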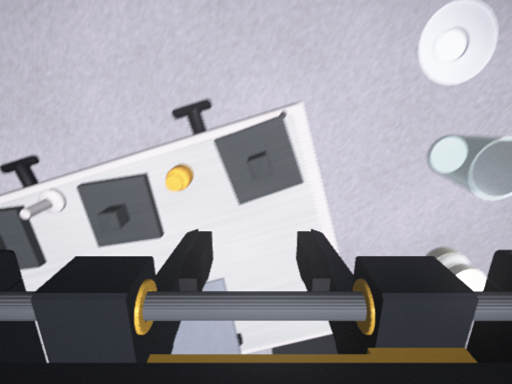

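Wrist view: left block's centre is near (259,162) and middle block's near (120,208), with the fingers clear of both. I'll measure them in this view.

```bash
cat >> h.py <<'E'
def blocks(c,y1=250,t=75):
    g=cv2.cvtColor(c["img"],cv2.COLOR_RGB2GRAY);m=((g<t)*255).astype(np.uint8);m[y1:]=0
    m=cv2.morphologyEx(m,cv2.MORPH_OPEN,np.ones((9,9)))
    return quad(c,m,56,1500)
E
python3 - <<'E'
from h import *
c=dict(np.load("w1.npz"))
for t in(60,75,95):print(t,[np.round(q,1) for q in blocks(c,250,t)])
g=cv2.cvtColor(c["img"],cv2.COLOR_RGB2GRAY)
for u,v in((305,104),(336,245)):print(np.round(onz(c,u,v,40),1))
o=np.round(onz(c,178,178,60),0),np.round(onz(c,30,210,75),0);print(o)
E
```

```text
60 []
75 []
95 []
[394.4 259.8  40. ]
[583.1 267.3  40. ]
(array([440.,  96.,  60.]), array([434., -79.,  75.]))
```

```bash
python3 - <<'E'
from h import *
c=dict(np.load("w1.npz"));g=cv2.cvtColor(c["img"],cv2.COLOR_RGB2GRAY)
print(g.shape,g[150:156:5,225:320:8],g[220:222,80:170:10])
m=((g<85)*255).astype(np.uint8);m[250:]=0
for k in cv2.findContours(m,0,1)[0]:
  if cv2.contourArea(k)>300:print(cv2.boundingRect(k),cv2.contourArea(k))
E
```

```text
(384, 512) [[104 102 102 101 103  89  99 100 103 236 243 236]
 [105 100 102  97  49  84 100 101 101 232 244 243]] [[231  98  92  94  61  94  97  98 168]
 [230 107  90  92  62  95  96 100 151]]
(297, 230, 37, 20) 504.5
(175, 230, 37, 20) 508.0
(0, 207, 40, 43) 313.5
(98, 203, 32, 27) 326.5
(1, 156, 38, 31) 509.0
(173, 101, 38, 33) 486.5
```

```bash
python3 - <<'E'
from h import *
c=dict(np.load("w1.npz"))
for t in(125,150):print(t,[np.round(q,1) for q in blocks(c,250,t)])
E
```

```text
125 [array([465.3,  12.9,  86.7,  83.5,  85.6]), array([444.4, 193.4,  82.2,  79.4,   6.3])]
150 [array([465.2,  12.7,  88.1,  84.4,  85.6]), array([444.3, 193.3,  83. ,  81.7,   5.9])]
```

Emit:
drive_tool(
  increments=[
    {"tx": 0,"ty": 0,"tz": 10,"yaw": 0.125},
    {"tx": 0,"ty": 0,"tz": 10,"yaw": 0.125},
    {"tx": 0,"ty": 0,"tz": 10,"yaw": 0.125},
    {"tx": 0,"ty": 0,"tz": 10,"yaw": 0.125},
    {"tx": 0,"ty": 0,"tz": 10,"yaw": 0.125},
    {"tx": 0,"ty": 0,"tz": 10,"yaw": 0.125},
    {"tx": 0,"ty": 0,"tz": 10,"yaw": 0.125},
    {"tx": 0,"ty": 0,"tz": 10,"yaw": 0.125},
    {"tx": 0,"ty": 0,"tz": 10,"yaw": 0.125},
    {"tx": 0,"ty": 0,"tz": 10,"yaw": 0.125},
  ],
)

```text
time: 2.15
position: [460.9, 175.6, 129.2]
orientation: [0.699, 0.715, -0.005, -0.0]
contact_force: [-0.2, -0.0, 0.6]
width: 48.4
```

```bash
cat >> h.py <<'E'
def st(s):
    from scipy.spatial.transform import Rotation as R
    M=R.from_quat(s["orientation"]).as_matrix();print("t",round(s["time"],2),"p",np.round(s["position"],1),"yaxis",round(np.degrees(np.arctan2(M[1,1],M[0,1])),1),"F",np.round(s["contact_force"],2),"w",round(s["width"],1),"q6",round(s["qpos"][5],2));return M
def to(s,*p):
    M=st(s)
    for q in p: print("to",q,"tool xyz",np.round(M.T@(np.array(q)-s["position"]),1))
E
python3 - <<'E'
from plant import *
from h import *
to(read_state(),(444,193,100))
E
```

```text
t 2.15 p [460.9 175.6 129.2] yaxis 1.4 F [-0.19 -0.02  0.61] w 48.4 q6 0.1
to (444, 193, 100) tool xyz [ 18.  -16.3  29.2]
```

Emit:
drive_tool(
  increments=[
    {"tx": 6,"ty": -5.5,"tz": 5,"yaw": -0.04},
    {"tx": 6,"ty": -5.5,"tz": 5,"yaw": -0.04},
    {"tx": 6,"ty": -5.5,"tz": 5,"yaw": 0},
    {"tx": 0,"ty": 0,"tz": 10,"yaw": 0},
    {"tx": 0,"ty": 0,"tz": 10,"yaw": 0},
    {"tx": 0,"ty": 0,"tz": 10,"yaw": 0},
    {"tx": 0,"ty": 0,"tz": 8,"yaw": 0},
    {"tx": 0,"ty": 0,"tz": 7,"yaw": 0},
    {"tx": 0,"ty": 0,"tz": 5,"yaw": 0},
    {"tx": 0,"ty": 0,"tz": 0,"yaw": 0},
  ],
)

```text
time: 3.15
position: [440.2, 193.6, 57.8]
orientation: [0.663, 0.748, -0.006, -0.002]
contact_force: [-0.1, -0.3, -0.1]
width: 48.7
```

```bash
python3 - <<'E'
from plant import *
from h import *
c=read_camera("wrist");cv2.imwrite("pics/w2.png",c["img"][:,:,::-1])
s=read_state();to(s,(444,193,61))
E
```

```text
t 3.2 p [440.4 193.7  58.1] yaxis 6.9 F [-0.63  0.25 -0.3 ] w 48.4 q6 0.05
to (444, 193, 61) tool xyz [-1.1  3.5 -2.9]
```

View pics/w2.png

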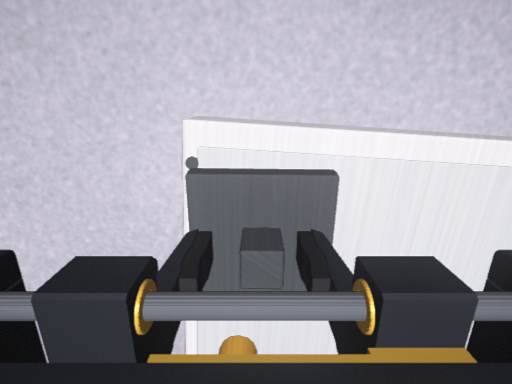

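Emit:
drive_tool(
  increments=[
    {"tx": 0,"ty": 0,"tz": -1.5,"yaw": 0},
    {"tx": 0,"ty": 0,"tz": -1.5,"yaw": 0},
    {"tx": 0,"ty": 1,"tz": 0,"yaw": 0},
    {"tx": 0,"ty": 1,"tz": 0,"yaw": 0},
    {"tx": 0,"ty": 1,"tz": 0,"yaw": 0},
    {"tx": 0,"ty": 1,"tz": 0,"yaw": 0},
    {"tx": 0,"ty": 1,"tz": 0,"yaw": 0},
    {"tx": 0,"ty": 1,"tz": 0,"yaw": 0},
    {"tx": 0,"ty": 1,"tz": 0,"yaw": 0},
    {"tx": 0,"ty": 1,"tz": 0,"yaw": 0},
  ],
  grip=0.32,
)

```text
time: 4.2
position: [449.0, 194.7, 62.5]
orientation: [0.663, 0.748, -0.005, -0.001]
contact_force: [-2.0, -0.6, 1.4]
width: 30.1
```

Emit:
drive_tool(
  increments=[
    {"tx": 0,"ty": 2,"tz": 0,"yaw": 0},
    {"tx": 0,"ty": 2,"tz": 0,"yaw": 0},
    {"tx": 0,"ty": 2,"tz": 0,"yaw": 0},
    {"tx": 0,"ty": 2,"tz": 0,"yaw": 0},
    {"tx": 0,"ty": 2,"tz": 0,"yaw": 0},
    {"tx": 0,"ty": 2,"tz": 0,"yaw": 0},
    {"tx": 0,"ty": 2,"tz": 0,"yaw": 0},
    {"tx": 0,"ty": 2,"tz": 0,"yaw": 0},
    {"tx": 0,"ty": 2,"tz": 0,"yaw": 0},
    {"tx": 0,"ty": 2,"tz": 0,"yaw": 0},
  ],
)

```text
time: 5.2
position: [469.9, 197.3, 62.2]
orientation: [0.663, 0.748, -0.006, -0.002]
contact_force: [-2.4, -1.0, 2.3]
width: 30.0
```

Emit:
drive_tool(
  increments=[
    {"tx": 0,"ty": -2,"tz": 0,"yaw": 0},
    {"tx": 0,"ty": -1,"tz": -0.3,"yaw": 0},
    {"tx": 0,"ty": 1,"tz": 0,"yaw": 0},
    {"tx": 0,"ty": 1.5,"tz": 0,"yaw": 0},
    {"tx": 0,"ty": 1.5,"tz": 0,"yaw": 0},
    {"tx": 0,"ty": 1.5,"tz": 0,"yaw": 0},
    {"tx": 0,"ty": 1.5,"tz": 0,"yaw": 0},
    {"tx": 0,"ty": 1.5,"tz": 0,"yaw": 0},
    {"tx": 0,"ty": 1.5,"tz": 0,"yaw": 0},
    {"tx": 0,"ty": 1.5,"tz": 0,"yaw": 0},
  ],
)

```text
time: 6.2
position: [479.1, 198.4, 62.4]
orientation: [0.663, 0.748, -0.006, -0.002]
contact_force: [-2.4, -1.1, 1.1]
width: 30.2
```

```bash
python3 - <<'E'
from plant import *
from h import *
c=read_camera("wrist");np.savez("w3.npz",**c)
s=read_state();st(s);print([np.round(q,1) for q in blocks(c,250,125)])
E
```

```text
t 6.25 p [479.4 198.5  62.4] yaxis 6.9 F [-1.26  0.79  0.65] w 30.4 q6 0.05
[array([472.8, 218.3,  82.8,  51.2,   7. ])]
```

Emit:
drive_tool(
  increments=[
    {"tx": 0,"ty": -4,"tz": 0,"yaw": 0},
    {"tx": 0,"ty": 0,"tz": -15,"yaw": 0},
    {"tx": 0,"ty": 0,"tz": -20,"yaw": 0},
    {"tx": 0,"ty": 0,"tz": -15,"yaw": 0},
    {"tx": -36.6,"ty": -6.5,"tz": 0,"yaw": 0},
    {"tx": -36.6,"ty": -6.5,"tz": 0,"yaw": 0},
    {"tx": -36.6,"ty": -6.5,"tz": 0,"yaw": 0},
    {"tx": -36.6,"ty": -6.5,"tz": 0,"yaw": 0},
    {"tx": -36.6,"ty": -6.5,"tz": 0,"yaw": 0},
    {"tx": 0,"ty": 0,"tz": 0,"yaw": 0.1},
  ],
  grip=-0.1,
)

```text
time: 7.25
position: [466.8, 6.7, 116.0]
orientation: [0.699, 0.715, -0.002, 0.003]
contact_force: [-0.1, 0.4, 0.4]
width: 48.3
```

```bash
python3 - <<'E'
from plant import *
from h import *
c=read_camera("wrist");np.savez("w4.npz",**c)
s=read_state();to(s,(465,12,61));print([np.round(q,1) for q in blocks(c,230,125)])
E
```

```text
t 7.3 p [466.8   8.1 115.9] yaxis 0.9 F [0.34 0.57 0.25] w 48.6 q6 -0.25
to (465, 12, 61) tool xyz [ 4.3 -1.7 54.9]
[array([466. ,  20.1,  70.3,  82.8,  85.4]), array([389.4, 123.3,  27.6,  42.2,   2.4])]
```

Emit:
drive_tool(
  increments=[
    {"tx": 4,"ty": -1,"tz": 0,"yaw": 0.1},
    {"tx": 0,"ty": 0,"tz": 10,"yaw": 0},
    {"tx": 0,"ty": 0,"tz": 10,"yaw": 0},
    {"tx": 0,"ty": 0,"tz": 10,"yaw": 0},
    {"tx": 0,"ty": 0,"tz": 10,"yaw": 0},
    {"tx": 0,"ty": 0,"tz": 6,"yaw": 0},
    {"tx": 0,"ty": 0,"tz": 4,"yaw": 0},
    {"tx": 0,"ty": 0,"tz": 2,"yaw": 0},
    {"tx": 0,"ty": 0,"tz": 0,"yaw": 0},
    {"tx": 0,"ty": 0,"tz": 0,"yaw": 0},
  ],
)

```text
time: 8.3
position: [465.4, 13.6, 58.2]
orientation: [0.73, 0.684, -0.002, 0.003]
contact_force: [-0.5, -1.8, 0.4]
width: 48.5
```

Emit:
drive_tool(
  increments=[
    {"tx": 0,"ty": 0,"tz": 0,"yaw": 0},
    {"tx": 0,"ty": 0,"tz": 0,"yaw": 0},
    {"tx": 0,"ty": 1,"tz": 0,"yaw": 0},
    {"tx": 0,"ty": 1,"tz": 0,"yaw": 0},
    {"tx": 0,"ty": 1,"tz": 0,"yaw": 0},
    {"tx": 0,"ty": 1,"tz": 0,"yaw": 0},
    {"tx": 0,"ty": 1,"tz": 0,"yaw": 0},
    {"tx": 0,"ty": 1,"tz": 0,"yaw": 0},
    {"tx": 0,"ty": 1,"tz": 0,"yaw": 0},
    {"tx": 0,"ty": 1,"tz": 0,"yaw": 0},
  ],
  grip=0.32,
)

```text
time: 9.3
position: [473.6, 13.1, 59.1]
orientation: [0.729, 0.684, -0.002, 0.003]
contact_force: [-1.2, 1.0, 0.9]
width: 29.8
```

Emit:
drive_tool(
  increments=[
    {"tx": 0,"ty": 2,"tz": 0,"yaw": 0},
    {"tx": 0,"ty": 2,"tz": 0,"yaw": 0},
    {"tx": 0,"ty": 2,"tz": 0,"yaw": 0},
    {"tx": 0,"ty": 2,"tz": 0,"yaw": 0},
    {"tx": 0,"ty": 2,"tz": 0,"yaw": 0},
    {"tx": 0,"ty": 2,"tz": 0,"yaw": 0},
    {"tx": 0,"ty": 2,"tz": 0,"yaw": 0},
    {"tx": 0,"ty": 2,"tz": 0,"yaw": 0},
    {"tx": 0,"ty": 2,"tz": 0,"yaw": 0},
    {"tx": 0,"ty": 2,"tz": 0,"yaw": 0},
  ],
)

```text
time: 10.3
position: [495.2, 11.7, 59.1]
orientation: [0.729, 0.684, -0.002, 0.002]
contact_force: [-1.6, 0.7, 0.6]
width: 30.3
```

Emit:
drive_tool(
  increments=[
    {"tx": 0,"ty": -2,"tz": 0,"yaw": 0},
    {"tx": 0,"ty": -1,"tz": -1,"yaw": 0},
    {"tx": 0,"ty": 1,"tz": -1,"yaw": 0},
    {"tx": 0,"ty": 1,"tz": 0,"yaw": 0},
    {"tx": 0,"ty": 1,"tz": 0,"yaw": 0},
    {"tx": 0,"ty": 1,"tz": 0,"yaw": 0},
    {"tx": 0,"ty": 1,"tz": 0,"yaw": 0},
    {"tx": 0,"ty": 1,"tz": 0,"yaw": 0},
    {"tx": 0,"ty": 1,"tz": 0,"yaw": 0},
    {"tx": 0,"ty": 1,"tz": 0,"yaw": 0},
  ],
)

```text
time: 11.3
position: [500.6, 11.4, 61.2]
orientation: [0.729, 0.684, -0.002, 0.002]
contact_force: [-1.1, -0.8, 1.9]
width: 30.2
```

```bash
python3 - <<'E'
from plant import *
from h import *
s=read_state();to(s,(491,12,110),(467,-159,110))
E
```

```text
t 11.3 p [500.6  11.4  61.2] yaxis -3.7 F [-1.09 -0.78  1.88] w 30.2 q6 -0.14
to (491, 12, 110) tool xyz [ -0.3  -9.6 -48.8]
to (467, -159, 110) tool xyz [-172.5  -22.6  -47.6]
```

Emit:
drive_tool(
  increments=[
    {"tx": 0,"ty": -4,"tz": 0,"yaw": 0},
    {"tx": 0,"ty": 0,"tz": -15,"yaw": 0},
    {"tx": 0,"ty": 0,"tz": -20,"yaw": 0},
    {"tx": 0,"ty": 0,"tz": -15,"yaw": 0},
    {"tx": -34,"ty": -3.7,"tz": 0,"yaw": 0},
    {"tx": -34,"ty": -3.7,"tz": 0,"yaw": 0},
    {"tx": -34,"ty": -3.7,"tz": 0,"yaw": 0},
    {"tx": -34,"ty": -3.7,"tz": 0,"yaw": 0},
    {"tx": -34,"ty": -3.7,"tz": 0,"yaw": 0},
    {"tx": 0,"ty": 0,"tz": 0,"yaw": 0.02},
  ],
  grip=-0.1,
)

```text
time: 12.3
position: [466.7, -162.1, 114.7]
orientation: [0.735, 0.678, -0.001, 0.006]
contact_force: [1.1, 0.8, 0.1]
width: 48.3
```

```bash
python3 - <<'E'
from plant import *
from h import *
c=read_camera("wrist");np.savez("w5.npz",**c)
s=read_state();to(s,(467,-159,61));print([np.round(q,1) for q in blocks(c,230,125)])
E
```

```text
t 12.35 p [ 466.7 -160.4  114.6] yaxis -4.7 F [-0.12 -0.01 -0.48] w 48.4 q6 -0.49
to (467, -159, 61) tool xyz [ 1.8 -0.2 53.6]
[array([ 469. , -147.2,   64. ,   83.4,   85.1]), array([493.6, -29.7,  12. ,  82.8,  85.4])]
```

Emit:
drive_tool(
  increments=[
    {"tx": 2.5,"ty": 1,"tz": 0,"yaw": 0},
    {"tx": 0,"ty": 0,"tz": 10,"yaw": 0},
    {"tx": 0,"ty": 0,"tz": 10,"yaw": 0},
    {"tx": 0,"ty": 0,"tz": 10,"yaw": 0},
    {"tx": 0,"ty": 0,"tz": 9,"yaw": 0},
    {"tx": 0,"ty": 0,"tz": 6,"yaw": 0},
    {"tx": 0,"ty": 0,"tz": 3,"yaw": 0},
    {"tx": 0,"ty": 0,"tz": 2,"yaw": 0},
    {"tx": 0,"ty": 0,"tz": 0,"yaw": 0},
    {"tx": 0,"ty": 0,"tz": 0,"yaw": 0},
  ],
)

```text
time: 13.35
position: [468.4, -153.6, 59.2]
orientation: [0.734, 0.68, -0.001, 0.004]
contact_force: [-0.2, -0.1, 1.3]
width: 48.2
```

Emit:
drive_tool(
  increments=[
    {"tx": 0,"ty": 0,"tz": 0,"yaw": 0},
    {"tx": 0,"ty": 0,"tz": 0,"yaw": 0},
    {"tx": 0,"ty": 1,"tz": 0,"yaw": 0},
    {"tx": 0,"ty": 1,"tz": 0,"yaw": 0},
    {"tx": 0,"ty": 1,"tz": 0,"yaw": 0},
    {"tx": 0,"ty": 1,"tz": 0,"yaw": 0},
    {"tx": 0,"ty": 1,"tz": 0,"yaw": 0},
    {"tx": 0,"ty": 1,"tz": 0,"yaw": 0},
    {"tx": 0,"ty": 1,"tz": 0,"yaw": 0},
    {"tx": 0,"ty": 1,"tz": 0,"yaw": 0},
  ],
  grip=0.32,
)

```text
time: 14.35
position: [474.6, -154.0, 60.0]
orientation: [0.733, 0.68, -0.002, 0.002]
contact_force: [-5.6, -0.5, 3.9]
width: 29.9
```

Emit:
drive_tool(
  increments=[
    {"tx": 0,"ty": 2,"tz": 0,"yaw": 0},
    {"tx": 0,"ty": 2,"tz": 0,"yaw": 0},
    {"tx": 0,"ty": 2,"tz": 0,"yaw": 0},
    {"tx": 0,"ty": 2,"tz": 0,"yaw": 0},
    {"tx": 0,"ty": 2,"tz": 0,"yaw": 0},
    {"tx": 0,"ty": 2,"tz": 0,"yaw": 0},
    {"tx": 0,"ty": 2,"tz": 0,"yaw": 0},
    {"tx": 0,"ty": 2,"tz": 0,"yaw": 0},
    {"tx": 0,"ty": 2,"tz": 0,"yaw": 0},
    {"tx": 0,"ty": 2,"tz": 0,"yaw": 0},
  ],
)

```text
time: 15.35
position: [487.9, -153.5, 59.7]
orientation: [0.733, 0.68, -0.007, -0.006]
contact_force: [-5.9, 0.1, 4.0]
width: 30.3
```

Emit:
drive_tool(
  increments=[
    {"tx": 0,"ty": 1,"tz": 0,"yaw": 0},
    {"tx": 0,"ty": 1,"tz": 0,"yaw": 0},
    {"tx": 0,"ty": 1,"tz": 0,"yaw": 0},
    {"tx": 0,"ty": 1,"tz": 0,"yaw": 0},
    {"tx": 0,"ty": 1,"tz": 0,"yaw": 0},
    {"tx": 0,"ty": 1,"tz": 0,"yaw": 0},
    {"tx": 0,"ty": 0,"tz": 0,"yaw": 0},
    {"tx": 0,"ty": 0,"tz": 0,"yaw": 0},
    {"tx": 0,"ty": 0,"tz": 0,"yaw": 0},
    {"tx": 0,"ty": 0,"tz": 0,"yaw": 0},
  ],
)

```text
time: 16.35
position: [490.2, -153.2, 59.6]
orientation: [0.733, 0.68, -0.011, -0.011]
contact_force: [-3.0, 0.2, 1.7]
width: 30.1
```

Emit:
drive_tool(
  increments=[
    {"tx": 0,"ty": -2,"tz": 0,"yaw": 0},
    {"tx": 0,"ty": 1,"tz": 0,"yaw": 0},
    {"tx": 0,"ty": 2,"tz": -0.1,"yaw": 0},
    {"tx": 0,"ty": 2,"tz": -0.1,"yaw": 0},
    {"tx": 0,"ty": 2,"tz": -0.1,"yaw": 0},
    {"tx": 0,"ty": 2,"tz": -0.1,"yaw": 0},
    {"tx": 0,"ty": 2,"tz": -0.1,"yaw": 0},
    {"tx": 0,"ty": 2,"tz": -0.1,"yaw": 0},
    {"tx": 0,"ty": 2,"tz": -0.1,"yaw": 0},
    {"tx": 0,"ty": 2,"tz": -0.1,"yaw": 0},
  ],
)

```text
time: 17.35
position: [502.4, -153.1, 59.3]
orientation: [0.733, 0.68, -0.013, -0.016]
contact_force: [-5.5, -0.2, 2.7]
width: 29.9
```

```bash
python3 - <<'E'
from plant import *
from h import *
c=read_camera("wrist");np.savez("w6.npz",**c)
s=read_state();print(st(s).round(3));print([np.round(q,1) for q in blocks(c,230,125)])
c=read_camera("top");np.savez("t6.npz",**c)
E
```

```text
t 17.4 p [ 502.7 -153.1   59.3] yaxis -4.2 F [-5.24  1.07  4.16] w 30.0 q6 -0.43
[[ 0.074  0.996 -0.04 ]
 [ 0.997 -0.074  0.005]
 [ 0.002 -0.041 -0.999]]
[array([ 501.9, -127.5,   32.2,   84.1,   86.3]), array([ 410.5, -104.1,   23.1,   40.6,    3.4]), array([493.7, -31.5,   9. ,  83. ,  85. ])]
```

Emit:
drive_tool(
  increments=[
    {"tx": 0,"ty": -4,"tz": 0,"yaw": 0},
    {"tx": 0,"ty": 0,"tz": -12,"yaw": 0},
    {"tx": 0,"ty": 0,"tz": -20,"yaw": 0},
    {"tx": 0,"ty": 0,"tz": -20,"yaw": 0.145},
    {"tx": 0,"ty": 0,"tz": -20,"yaw": 0.145},
    {"tx": 0,"ty": 0,"tz": 0,"yaw": 0.145},
    {"tx": 0,"ty": 0,"tz": 0,"yaw": 0.145},
    {"tx": 0,"ty": 0,"tz": 0,"yaw": 0.145},
    {"tx": 0,"ty": 0,"tz": 0,"yaw": 0.145},
    {"tx": 0,"ty": 0,"tz": 0,"yaw": 0.145},
  ],
  grip=-0.1,
)

```text
time: 18.45
position: [506.0, -154.5, 143.0]
orientation: [0.975, 0.223, -0.011, -0.002]
contact_force: [0.2, -0.1, 0.1]
width: 48.9
```

Emit:
drive_tool(
  increments=[
    {"tx": 0,"ty": 0,"tz": 0,"yaw": 0.145},
    {"tx": 0,"ty": 0,"tz": 0,"yaw": 0.145},
    {"tx": 0,"ty": 0,"tz": 0,"yaw": 0.145},
    {"tx": 0,"ty": 0,"tz": 0,"yaw": 0.1},
    {"tx": 0,"ty": 0,"tz": 0,"yaw": 0},
    {"tx": 0,"ty": 0,"tz": 0,"yaw": 0},
    {"tx": 0,"ty": 0,"tz": 0,"yaw": 0},
    {"tx": 0,"ty": 0,"tz": 0,"yaw": 0},
    {"tx": 0,"ty": 0,"tz": 0,"yaw": 0},
    {"tx": 0,"ty": 0,"tz": 0,"yaw": 0},
  ],
)

```text
time: 19.45
position: [508.9, -155.3, 149.8]
orientation: [0.999, -0.05, -0.005, 0.003]
contact_force: [-0.1, -0.3, -0.1]
width: 48.6
```

```bash
python3 - <<'E'
from plant import *
from h import *
c=read_camera("wrist");np.savez("w7.npz",**c)
cv2.imwrite("pics/w7.png",c["img"][:,:,::-1])
s=read_state();print(st(s).round(3));print([np.round(q,1) for q in blocks(c,380,125)])
c=read_camera("top");g=cv2.cvtColor(c["img"],cv2.COLOR_RGB2GRAY);cv2.imwrite("pics/t7.png",c["img"][:,:,::-1])
c=read_camera("scene");np.savez("s7.npz",**c);cv2.imwrite("pics/s7.png",cv2.resize(c["img"][120:280,140:380,::-1],None,fx=3,fy=3))
E
```

```text
t 19.5 p [ 508.9 -155.3  149.7] yaxis -95.7 F [ 0.17 -0.33  0.19] w 48.3 q6 1.16
[[ 0.995 -0.1   -0.01 ]
 [-0.1   -0.995 -0.006]
 [-0.01   0.007 -1.   ]]
[array([ 413.4, -149.7,  585.8,  260.2,   83.7])]
```

View pics/w7.png

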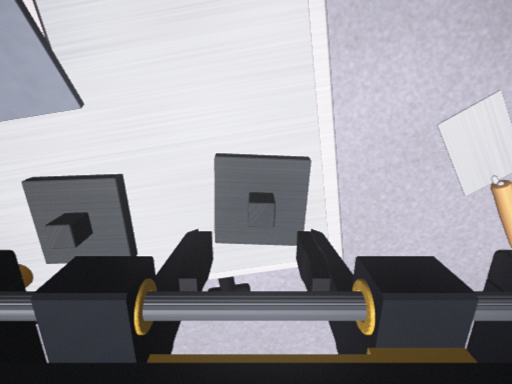

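Wrist view: the gripping block spans about (215–310, 155–243), its post is at (262,205), and the slope's corner is at (82,105).

```bash
cat >> h.py <<'E'
def roi(c,x0,y0,x1,y1,t=140,z=56,am=1500):
    g=cv2.cvtColor(c["img"],cv2.COLOR_RGB2GRAY);m=np.zeros_like(g);m[y0:y1,x0:x1]=(g[y0:y1,x0:x1]<t)*255
    m=cv2.morphologyEx(m,cv2.MORPH_OPEN,np.ones((3,3)));return [np.round(q,1) for q in quad(c,m,z,am)]
E
python3 - <<'E'
from plant import *
from h import *
c=dict(np.load("w7.npz"));g=cv2.cvtColor(c["img"],cv2.COLOR_RGB2GRAY)
print(roi(c,205,145,318,252,140)); k=cv2.minAreaRect
print("corner slope low right",onz(c,82,105,52).round(1))
print("post top ctr",onz(c,262,200,83).round(1))
s=read_state();to(s,(500,-155,62.5))
E
```

```text
[array([ 495.5, -166.4,   97.9,   92.3,   81.9])]
corner slope low right [597.5 -21.2  52. ]
post top ctr [ 511.  -160.6   83. ]
t 19.6 p [ 508.9 -155.3  149.7] yaxis -95.7 F [ 0.39 -0.51 -0.55] w 48.6 q6 1.16
to (500, -155, 62.5) tool xyz [-8.   0.  87.3]
```

View pics/s7.png

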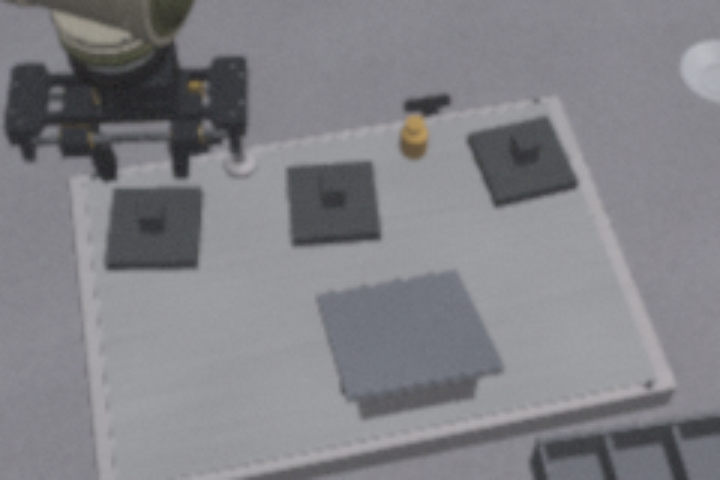

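The scene crop shows all three blocks standing flat on the plate, and the weight, probe and slope where they were. Next I get the block's corners.

```bash
python3 - <<'E'
from h import *
c=dict(np.load("w7.npz"));print("cam",c["pose"][:3,3].round(0))
P=[onz(c,u,v,56)[:2] for u,v in((215,157),(309,160),(304,244),(216,241))]
print(np.round(P,1),np.mean(P,0).round(1),[np.linalg.norm(P[i]-P[i-1]).round(1) for i in range(4)])
# post top corners
print(np.mean([onz(c,u,v,83)[:2] for u,v in((249,194),(274,194),(275,226-12),(249,226-12))],0).round(1))
c=dict(np.load("s7.npz"))
f=lambda u,v:(140+u/3,120+v/3)
P=[onz(c,*f(u,v),56)[:2] for u,v in((118,189),(202,187),(196,263),(107,263))]
print("scene",np.round(P,1),np.mean(P,0).round(1),[np.linalg.norm(P[i]-P[i-1]).round(1) for i in range(4)])
sl=[((318,296),52),((460,272),52),((500,370),118),((352,396),118)]
P=[onz(c,*f(*a),z) for a,z in sl];print("slope scene",np.round(P,0),np.mean(P,0).round(1))
c=dict(np.load("top0.npz"));f=lambda u,v:(175+(u-2)/5,105+(v-2)/5)
sl=[((283,271),52),((461,264),52),((463,57),118),((275,60),118)]
P=[onz(c,*f(*a),z) for a,z in sl];print("slope top",np.round(P,0),np.mean(P,0).round(1))
E
```

```text
cam [ 589. -161.  296.]
[[ 544.3 -124.1]
 [ 533.4 -204.3]
 [ 452.5 -196.4]
 [ 464.4 -113.5]] [ 498.6 -159.6] [np.float64(80.6), np.float64(80.9), np.float64(81.4), np.float64(83.8)]
[ 507.5 -160.1]
scene [[ 459.  -188.9]
 [ 468.9 -110.4]
 [ 552.6 -123. ]
 [ 540.  -202.4]] [ 505.1 -156.2] [np.float64(82.1), np.float64(79.1), np.float64(84.6), np.float64(80.4)]
slope scene [[602. -18.  52.]
 [597. 112.  52.]
 [730. 112. 118.]
 [734.  -9. 118.]] [665.6  49.2  85. ]
slope top [[587. 106.  52.]
 [596. -21.  52.]
 [729. -17. 118.]
 [723. 113. 118.]] [658.8  45.2  85. ]
```

Emit:
drive_tool(
  increments=[
    {"tx": -4,"ty": 2,"tz": 10,"yaw": 0.03},
    {"tx": -4,"ty": 2,"tz": 10,"yaw": 0},
    {"tx": 0,"ty": 0,"tz": 12,"yaw": 0},
    {"tx": 0,"ty": 0,"tz": 12,"yaw": 0},
    {"tx": 0,"ty": 0,"tz": 12,"yaw": 0},
    {"tx": 0,"ty": 0,"tz": 12,"yaw": 0},
    {"tx": 0,"ty": 0,"tz": 8,"yaw": 0},
    {"tx": 0,"ty": 0,"tz": 5,"yaw": 0},
    {"tx": 0,"ty": 0,"tz": 3,"yaw": 0},
    {"tx": 0,"ty": 0,"tz": 0,"yaw": 0},
  ],
)

```text
time: 20.6
position: [496.1, -159.0, 58.1]
orientation: [0.997, -0.071, -0.007, 0.003]
contact_force: [-0.9, -0.0, 0.0]
width: 48.3
```

```bash
python3 - <<'E'
from plant import *
from h import *
c=read_camera("wrist");np.savez("w8.npz",**c);cv2.imwrite("pics/w8.png",c["img"][100:300,120:390,::-1])
to(read_state(),(500,-159,63))
E
```

```text
t 20.65 p [ 496.2 -159.1   58.3] yaxis -98.1 F [-0.44 -0.08  0.08] w 48.3 q6 1.19
to (500, -159, 63) tool xyz [ 3.7 -0.6 -4.7]
```

View pics/w8.png

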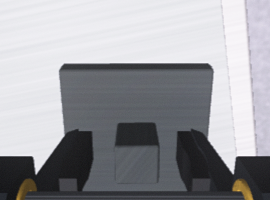

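```bash
python3 - <<'E'
from plant import *
from h import *
c=dict(np.load("w8.npz"))
a,b=onz(c,181,170,56),onz(c,333,170,56);print(a.round(1),b.round(1))
m=(a+b)/2;d=(b-a)/np.linalg.norm(b-a);n=np.array([d[1],-d[0],0]);n*=np.sign(n[0])
print("centre",(m-42*n).round(1),"yaw",np.degrees(np.arctan2(n[1],n[0])).round(1))
p=(onz(c,238,223,83)+onz(c,276,223,83))/2;print("post far edge->axis",(p-11*n).round(1))
E
```

```text
[ 544.9 -124.8   56. ] [ 533.2 -205.7   56. ]
centre [ 497.5 -159.2   56. ] yaw -8.3
post far edge->axis [ 509.7 -160.6   83. ]
```

Emit:
drive_tool(
  increments=[
    {"tx": 0,"ty": 0,"tz": -2,"yaw": 0},
    {"tx": 0.5,"ty": 0,"tz": -2,"yaw": 0},
    {"tx": 0.5,"ty": 0,"tz": 0,"yaw": 0},
    {"tx": 0,"ty": 0,"tz": 0,"yaw": 0},
    {"tx": 0,"ty": 0,"tz": 0,"yaw": 0},
    {"tx": 0,"ty": 0,"tz": 0,"yaw": 0},
    {"tx": 0,"ty": 0,"tz": 0,"yaw": 0},
    {"tx": 0,"ty": 0,"tz": 0,"yaw": 0},
    {"tx": 0,"ty": 0,"tz": 0,"yaw": 0},
    {"tx": 0,"ty": 0,"tz": 0,"yaw": 0},
  ],
  grip=1,
)

```text
time: 21.65
position: [497.9, -159.5, 63.9]
orientation: [0.997, -0.071, -0.005, 0.003]
contact_force: [-0.5, -1.5, -1.0]
width: 22.0
```

Emit:
drive_tool(
  increments=[
    {"tx": 0,"ty": 0,"tz": -2,"yaw": 0},
    {"tx": 0,"ty": 0,"tz": -4,"yaw": 0},
    {"tx": 0,"ty": 0,"tz": -12,"yaw": 0},
    {"tx": 0,"ty": 0,"tz": -16,"yaw": 0},
    {"tx": 0,"ty": 0,"tz": -16,"yaw": 0},
    {"tx": 0,"ty": 0,"tz": -16,"yaw": 0},
    {"tx": 0,"ty": 0,"tz": -16,"yaw": -0.06},
    {"tx": 0,"ty": 0,"tz": -14,"yaw": -0.06},
    {"tx": 0,"ty": 0,"tz": -8,"yaw": -0.06},
    {"tx": 0,"ty": 0,"tz": 0,"yaw": 0},
  ],
)

```text
time: 22.65
position: [495.8, -156.5, 169.0]
orientation: [1.0, 0.022, -0.012, -0.001]
contact_force: [0.5, -0.1, -6.4]
width: 21.9
```

```bash
python3 - <<'E'
from plant import *
from h import *
c=read_camera("wrist");np.savez("w9.npz",**c);cv2.imwrite("pics/w9.png",c["img"][:,:,::-1])
to(read_state(),(648,46,165),(600,46,165))
E
```

```text
t 22.7 p [ 495.5 -156.4  168.4] yaxis -87.5 F [-0.17 -0.94 -5.53] w 21.7 q6 1.0
to (648, 46, 165) tool xyz [ 161.1 -195.6    0.2]
to (600, 46, 165) tool xyz [ 113.2 -197.7    1.3]
```

View pics/w9.png

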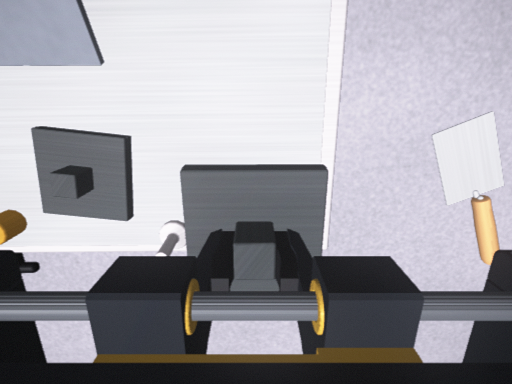

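Wrist view: the block is held level in the fingers, and the middle block is untouched. I'll carry it over the slope.

Emit:
drive_tool(
  increments=[
    {"tx": 10,"ty": -12,"tz": 0,"yaw": 0},
    {"tx": 18,"ty": -22,"tz": 0,"yaw": 0},
    {"tx": 22,"ty": -26,"tz": 0,"yaw": 0},
    {"tx": 22,"ty": -27,"tz": 0,"yaw": 0},
    {"tx": 22,"ty": -27,"tz": 0,"yaw": 0},
    {"tx": 22,"ty": -27,"tz": 0,"yaw": 0},
    {"tx": 20,"ty": -25,"tz": 0,"yaw": 0},
    {"tx": 14,"ty": -18,"tz": 0,"yaw": 0},
    {"tx": 8,"ty": -9,"tz": 0,"yaw": 0},
    {"tx": 3,"ty": -3,"tz": 0,"yaw": 0},
  ],
)

```text
time: 23.7
position: [650.4, 53.3, 153.1]
orientation: [1.0, 0.012, -0.022, -0.003]
contact_force: [-0.0, -0.4, -6.3]
width: 21.7
```

```bash
python3 - <<'E'
from plant import *
from h import *
c=read_camera("wrist");np.savez("w10.npz",**c);cv2.imwrite("pics/w10.png",c["img"][:,:,::-1])
s=read_state();to(s,(648,46,130));print(st(s).round(3))
cs=read_camera("scene");np.savez("s10.npz",**cs)
E
```

```text
t 23.75 p [650.4  53.3 153. ] yaxis -88.7 F [ 0.98 -0.27 -6.47] w 21.4 q6 1.45
to (648, 46, 130) tool xyz [-1.6  7.4 23. ]
t 23.75 p [650.4  53.3 153. ] yaxis -88.7 F [ 0.98 -0.27 -6.47] w 21.4 q6 1.45
[[ 0.999  0.023 -0.044]
 [ 0.023 -1.     0.007]
 [-0.044 -0.008 -0.999]]
```

View pics/w10.png

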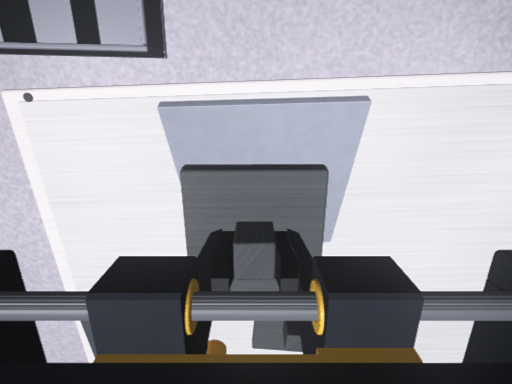

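```bash
python3 - <<'E'
from plant import *
from h import *
c=dict(np.load("w10.npz"))
a,b=onz(c,160,105,118),onz(c,369,99,118);print(a.round(1),b.round(1),np.linalg.norm(a-b))
d=(b-a)/np.linalg.norm(b-a);n=np.array([-d[1],d[0],0]);n*=np.sign(n[0]);m=(a+b)/2-67.4*n;print("mid",m.round(1),"yaw",np.degrees(np.arctan2(n[1],n[0])))
t=m-14.5*n;to(read_state(),(t[0],t[1],128))
E
```

```text
[724.3 113.8 118. ] [730.6 -11.6 118. ] 125.63588383819332
mid [660.1  47.8 118. ] yaw 2.8474512181129863
t 23.8 p [650.1  52.4 153.4] yaxis -88.7 F [-0.23 -0.05 -5.57] w 21.6 q6 1.45
to (np.float64(645.6501985328316), np.float64(47.03652794093), 128) tool xyz [-3.5  5.5 25.5]
```

Emit:
drive_tool(
  increments=[
    {"tx": -1,"ty": 1.5,"tz": 3,"yaw": -0.02},
    {"tx": -1,"ty": 1.5,"tz": 4,"yaw": 0},
    {"tx": -1,"ty": 1.5,"tz": 4,"yaw": 0},
    {"tx": 0,"ty": 1,"tz": 4,"yaw": 0},
    {"tx": 0,"ty": 0,"tz": 3,"yaw": 0},
    {"tx": 0,"ty": 0,"tz": 2,"yaw": 0},
    {"tx": 0,"ty": 0,"tz": 1,"yaw": 0},
    {"tx": 0,"ty": 0,"tz": 0,"yaw": 0},
    {"tx": 0,"ty": 0,"tz": 0,"yaw": 0},
    {"tx": 0,"ty": 0,"tz": 0,"yaw": 0},
  ],
)

```text
time: 24.8
position: [644.6, 42.6, 131.2]
orientation: [1.0, 0.02, -0.022, -0.003]
contact_force: [-0.4, -0.4, -6.4]
width: 22.1
```

```bash
python3 - <<'E'
from plant import *
from h import *
s=read_state();to(s,(646,47,105));print(s["wrist_torque"].round(2))
E
```

```text
t 24.8 p [644.6  42.6 131.2] yaxis -87.8 F [-0.39 -0.36 -6.39] w 22.1 q6 1.41
to (646, 47, 105) tool xyz [ 2.7 -4.1 26.1]
[-0.04  0.03 -0.03]
```

Emit:
drive_tool(
  increments=[
    {"tx": 1,"ty": -2,"tz": 1,"yaw": 0},
    {"tx": 1,"ty": -2,"tz": 1,"yaw": 0},
    {"tx": 0,"ty": 0,"tz": 1,"yaw": 0},
    {"tx": 0,"ty": 0,"tz": 1,"yaw": 0},
    {"tx": 0,"ty": 0,"tz": 1,"yaw": 0},
    {"tx": 0,"ty": 0,"tz": 1,"yaw": 0},
    {"tx": 0,"ty": 0,"tz": 1,"yaw": 0},
    {"tx": 0,"ty": 0,"tz": 1,"yaw": 0},
    {"tx": 0,"ty": 0,"tz": 1,"yaw": 0},
    {"tx": 0,"ty": 0,"tz": 0,"yaw": 0},
  ],
)

```text
time: 25.8
position: [646.5, 47.4, 123.1]
orientation: [1.0, 0.02, -0.021, -0.003]
contact_force: [0.3, 0.8, -3.8]
width: 21.8
```

Emit:
drive_tool(
  increments=[
    {"tx": 0,"ty": 0,"tz": 0.8,"yaw": 0},
    {"tx": 0,"ty": 0,"tz": 0.8,"yaw": 0},
    {"tx": 0,"ty": 0,"tz": 0.8,"yaw": 0},
    {"tx": 0,"ty": 0,"tz": 0.8,"yaw": 0},
    {"tx": 0,"ty": 0,"tz": 0.8,"yaw": 0},
    {"tx": 0,"ty": 0,"tz": 0.8,"yaw": 0},
    {"tx": 0,"ty": 0,"tz": 0.8,"yaw": 0},
    {"tx": 0,"ty": 0,"tz": 0.8,"yaw": 0},
    {"tx": 0,"ty": 0,"tz": 0.8,"yaw": 0},
    {"tx": 0,"ty": 0,"tz": 0.8,"yaw": 0},
  ],
)

```text
time: 26.8
position: [646.2, 47.5, 122.2]
orientation: [1.0, 0.02, -0.018, -0.002]
contact_force: [-5.2, -0.0, 5.0]
width: 21.8
```

```bash
python3 - <<'E'
from plant import *
from h import *
s=read_state();print(st(s).round(3)[:,2],s["wrist_torque"].round(2))
c=read_camera("wrist");np.savez("w11.npz",**c);cv2.imwrite("pics/w11.png",c["img"][60:300,120:400,::-1])
E
```

```text
t 26.8 p [646.2  47.5 122.2] yaxis -87.7 F [-5.21 -0.    4.97] w 21.8 q6 1.42
[-0.036  0.004 -0.999] [-0.01  0.72  0.01]
```

View pics/w11.png

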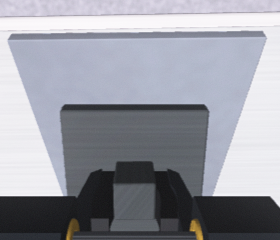

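Emit:
drive_tool(
  increments=[
    {"tx": 0,"ty": 0,"tz": 1.5,"yaw": 0},
    {"tx": 0,"ty": 0,"tz": 1.5,"yaw": 0},
    {"tx": 0,"ty": 0,"tz": 2,"yaw": 0},
    {"tx": 0,"ty": 0,"tz": 2,"yaw": 0},
    {"tx": 0,"ty": 0,"tz": 2,"yaw": 0},
    {"tx": 0,"ty": 0,"tz": 2,"yaw": 0},
    {"tx": 0,"ty": 0,"tz": 2,"yaw": 0},
    {"tx": 0,"ty": 0,"tz": 2,"yaw": 0},
    {"tx": 0,"ty": 0,"tz": 2,"yaw": 0},
    {"tx": 0,"ty": 0,"tz": 2,"yaw": 0},
  ],
)

```text
time: 27.85
position: [640.9, 47.5, 110.3]
orientation: [1.0, 0.02, -0.02, -0.002]
contact_force: [-6.4, -0.2, 4.0]
width: 21.8
```

```bash
python3 - <<'E'
from plant import *
from h import *
s=read_state();print(st(s).round(3)[:,2],s["wrist_torque"].round(2))
E
```

```text
t 27.85 p [640.9  47.5 110.3] yaxis -87.7 F [-6.44 -0.19  4.04] w 21.8 q6 1.42
[-0.041  0.002 -0.999] [ 0.01  0.88 -0.  ]
```

Emit:
drive_tool(
  increments=[
    {"tx": 0.8,"ty": 0,"tz": 1.2,"yaw": 0},
    {"tx": 0.8,"ty": 0,"tz": 1.2,"yaw": 0},
    {"tx": 0.8,"ty": 0,"tz": 1.2,"yaw": 0},
    {"tx": 0.8,"ty": 0,"tz": 1.2,"yaw": 0},
    {"tx": 0.8,"ty": 0,"tz": 1.2,"yaw": 0},
    {"tx": 0.8,"ty": 0,"tz": 1.2,"yaw": 0},
    {"tx": 0.8,"ty": 0,"tz": 1.2,"yaw": 0},
    {"tx": 0,"ty": 0,"tz": 1,"yaw": 0},
    {"tx": 0,"ty": 0,"tz": 1,"yaw": 0},
    {"tx": 0,"ty": 0,"tz": 1,"yaw": 0},
  ],
)

```text
time: 28.85
position: [639.1, 47.4, 103.5]
orientation: [0.999, 0.021, -0.027, -0.001]
contact_force: [-5.6, -0.0, 4.3]
width: 22.0
```

```bash
python3 - <<'E'
from plant import *
from h import *
s=read_state();print(st(s).round(3)[:,2],s["wrist_torque"].round(2))
c=read_camera("wrist");np.savez("w12.npz",**c)
d=read_camera("scene");np.savez("s12.npz",**d)
A=cv2.resize(c["img"][60:300,120:400,::-1],None,fx=1.4,fy=1.4);B=cv2.resize(d["img"][170:280,220:340,::-1],(367,336))
cv2.imwrite("pics/p12.png",np.hstack([A,B]))
E
```

```text
t 28.85 p [639.1  47.4 103.5] yaxis -87.6 F [-5.56 -0.    4.3 ] w 22.0 q6 1.42
[-0.055  0.001 -0.999] [0.04 0.75 0.  ]
```

View pics/p12.png

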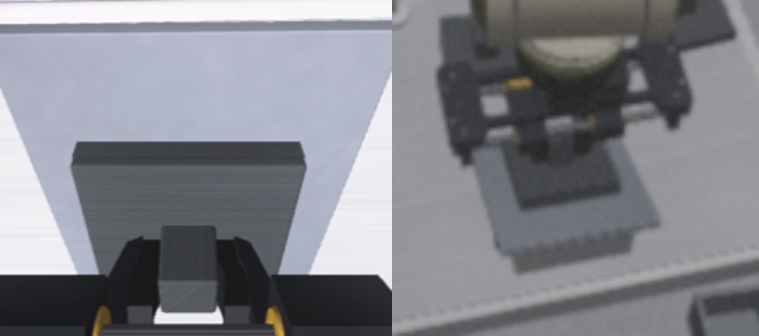

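Emit:
drive_tool(
  increments=[
    {"tx": 1.5,"ty": 0,"tz": 0,"yaw": 0},
    {"tx": 2,"ty": 0,"tz": -0.3,"yaw": 0},
    {"tx": 2,"ty": 0,"tz": -0.3,"yaw": 0},
    {"tx": 2,"ty": 0,"tz": -0.3,"yaw": 0},
    {"tx": 2,"ty": 0,"tz": -0.3,"yaw": 0},
    {"tx": 2,"ty": 0,"tz": -0.3,"yaw": 0},
    {"tx": 2,"ty": 0,"tz": -0.3,"yaw": 0},
    {"tx": 1,"ty": 0,"tz": 0,"yaw": 0},
    {"tx": 0,"ty": 0,"tz": 1,"yaw": 0},
    {"tx": 0,"ty": 0,"tz": 1,"yaw": 0},
  ],
)

```text
time: 29.95
position: [639.4, 47.4, 104.3]
orientation: [0.999, 0.021, -0.046, -0.001]
contact_force: [-5.0, 0.6, 4.5]
width: 21.7
```

```bash
cat > chk.py <<'E'
from plant import *
from h import *
s=read_state();M=st(s);print(M.round(3)[:,2],s["wrist_torque"].round(2))
P=np.array(s["position"])-9*M[:,2];v=P-[661,47.5,85]
print("normal",round(-v[0]*.438+v[2]*.899,1),"along",round(v[0]*.899+v[2]*.438,1))
E
python3 chk.py
```

```text
t 29.95 p [639.4  47.4 104.3] yaxis -87.6 F [-5.02  0.57  4.48] w 21.7 q6 1.43
[-0.093 -0.001 -0.996] [ 0.07  0.69 -0.04]
normal 34.5 along -6.3
```

Emit:
drive_tool(
  increments=[
    {"tx": 0,"ty": 0,"tz": -3,"yaw": 0},
    {"tx": 0,"ty": 0,"tz": -3,"yaw": 0},
    {"tx": 0,"ty": 0,"tz": -3,"yaw": 0},
    {"tx": 0,"ty": 0,"tz": -2,"yaw": 0},
    {"tx": 2,"ty": 0,"tz": 0,"yaw": 0},
    {"tx": 2,"ty": 0,"tz": 0,"yaw": 0},
    {"tx": 2,"ty": 0,"tz": 0,"yaw": 0},
    {"tx": 0,"ty": 0,"tz": 0,"yaw": 0},
    {"tx": 0,"ty": 0,"tz": 0,"yaw": 0},
    {"tx": 0,"ty": 0,"tz": 0,"yaw": 0},
  ],
)

```text
time: 30.95
position: [647.2, 47.5, 111.9]
orientation: [0.999, 0.021, -0.048, -0.001]
contact_force: [0.5, 0.1, -6.1]
width: 21.7
```

```bash
python3 chk.py; python3 - <<'E'
from plant import *
from h import *
c=read_camera("wrist");np.savez("w13.npz",**c)
g=cv2.cvtColor(c["img"],cv2.COLOR_RGB2GRAY)
print(g[150:200:3,255],g[190,165:350:6])
E
```

```text
t 30.95 p [647.2  47.5 111.9] yaxis -87.6 F [ 0.55  0.09 -6.11] w 21.7 q6 1.43
[-0.095 -0.    -0.995] [0.   0.01 0.06]
normal 37.9 along 4.1
[183 181 179 180  63  64  63  65  64  70  95  94  94  93  96  92  95] [178 179  99  97  95  97  93  94  92  92  92  92  93  95  91  93  93  93
  92  96  95  95  96  95  96  96  96  95  97 180 181]
```

```bash
python3 - <<'E'
from plant import *
from h import *
c=dict(np.load("w13.npz"));g=cv2.cvtColor(c["img"],cv2.COLOR_RGB2GRAY)
s=read_state();R=st(s);P=np.array(s["position"])-9*R[:,2]
col=g[140:210,200:310].mean(1);r=np.arange(140,210)
rb=r[np.argmax(col<130)];rt=r[np.where(col>80)[0][np.where(col>80)[0]>rb-140+4][0]];print("rows",rb,rt)
for row in(rb+3,rt-1,rt+2):
    k=np.where(g[row,120:400]<135)[0]+120;print(row,k[0],k[-1])
    w=k[-1]-k[0]+1;dep=c["mtx"][0,0]*84/w
    o,d=ray(c,(k[0]+k[-1])/2,row);Q=o+d*dep;v=Q-P
    print("edge",Q.round(1),"rel",v.round(1),"ang",np.degrees(np.arctan2(v[2],v[0])).round(1),"r",np.hypot(v[0],v[2]).round(1))
E
```

```text
t 31.0 p [647.2  47.5 111.9] yaxis -87.6 F [-0.68  0.08 -6.06] w 21.5 q6 1.43
rows 161 178
164 173 335
edge [695.3  51.2 110.9] rel [ 47.3   3.7 -10. ] ang -11.9 r 48.3
177 171 338
edge [690.7  50.7 117.7] rel [42.6  3.2 -3.2] ang -4.3 r 42.8
180 170 338
edge [689.6  50.9 119. ] rel [41.6  3.4 -1.9] ang -2.6 r 41.6
```

Emit:
drive_tool(
  increments=[
    {"tx": 0,"ty": 0,"tz": 1,"yaw": 0},
    {"tx": 0,"ty": 0,"tz": 1,"yaw": 0},
    {"tx": 0,"ty": 0,"tz": 1,"yaw": 0},
    {"tx": 0,"ty": 0,"tz": 1,"yaw": 0},
    {"tx": 0,"ty": 0,"tz": 1,"yaw": 0},
    {"tx": 0,"ty": 0,"tz": 1,"yaw": 0},
    {"tx": 0,"ty": 0,"tz": 1,"yaw": 0},
    {"tx": 0,"ty": 0,"tz": 1,"yaw": 0},
    {"tx": 0,"ty": 0,"tz": 1,"yaw": 0},
    {"tx": 0,"ty": 0,"tz": 1,"yaw": 0},
  ],
)

```text
time: 32.0
position: [646.3, 47.5, 106.5]
orientation: [0.999, 0.021, -0.045, -0.0]
contact_force: [-5.1, -0.6, 4.4]
width: 21.7
```

```bash
python3 chk.py
```

```text
t 32.0 p [646.3  47.5 106.5] yaxis -87.6 F [-5.1  -0.6   4.35] w 21.7 q6 1.43
[-0.09  -0.001 -0.996] [-0.    0.73 -0.01]
normal 33.4 along 0.8
```

Emit:
drive_tool(
  increments=[
    {"tx": 0,"ty": 0,"tz": 1.8,"yaw": 0},
    {"tx": 0,"ty": 0,"tz": 1.8,"yaw": 0},
    {"tx": 0,"ty": 0,"tz": 1.8,"yaw": 0},
    {"tx": 0,"ty": 0,"tz": 1.8,"yaw": 0},
    {"tx": 0,"ty": 0,"tz": 1.8,"yaw": 0},
    {"tx": 0,"ty": 0,"tz": 1.5,"yaw": 0},
    {"tx": 0,"ty": 0,"tz": 1.5,"yaw": 0},
    {"tx": 0,"ty": 0,"tz": 1.5,"yaw": 0},
    {"tx": 0,"ty": 0,"tz": 1.5,"yaw": 0},
    {"tx": 0,"ty": 0,"tz": 1.5,"yaw": 0},
  ],
)

```text
time: 33.0
position: [645.9, 47.4, 104.6]
orientation: [0.999, 0.021, -0.039, 0.001]
contact_force: [-4.4, -0.3, 11.0]
width: 21.5
```

```bash
python3 chk.py
```

```text
t 33.0 p [645.9  47.4 104.6] yaxis -87.6 F [-4.4  -0.26 10.97] w 21.5 q6 1.43
[-0.078 -0.003 -0.997] [0.17 1.23 0.01]
normal 32.0 along -0.4
```

Emit:
drive_tool(
  increments=[
    {"tx": 0,"ty": 0,"tz": 1.5,"yaw": 0},
    {"tx": 0,"ty": 0,"tz": 1.5,"yaw": 0},
    {"tx": 0,"ty": 0,"tz": 1.5,"yaw": 0},
    {"tx": 0,"ty": 0,"tz": 0,"yaw": 0},
    {"tx": 0,"ty": 0,"tz": 0,"yaw": 0},
    {"tx": 0,"ty": 0,"tz": 0,"yaw": 0},
    {"tx": 0,"ty": 0,"tz": 0,"yaw": 0},
    {"tx": 0,"ty": 0,"tz": 0,"yaw": 0},
    {"tx": 0,"ty": 0,"tz": 0,"yaw": 0},
    {"tx": 0,"ty": 0,"tz": 0,"yaw": 0},
  ],
)

```text
time: 34.0
position: [645.9, 47.5, 104.7]
orientation: [0.999, 0.021, -0.037, 0.001]
contact_force: [-3.2, -0.6, 2.9]
width: 22.2
```

```bash
python3 chk.py;  python3 - <<'E'
from plant import *
from h import *
c=read_camera("wrist");np.savez("w14.npz",**c);g=cv2.cvtColor(c["img"],cv2.COLOR_RGB2GRAY)
P=c["pose"];n=np.array([-.438,-.02,.899])
# intersect uphill bottom edge & top-edge with planes parallel to slope (0 / 16 mm), expected along=+42
for nm,h in(("bottom",0),("top",16)):
    col=g[130:230,210:300].mean(1);r=np.arange(130,230)
    rb=np.argmax(col<130);rt=rb+4+np.argmax(col[rb+4:]>80)
    row=r[rb] if nm=="bottom" else r[rt]
    k=np.where(g[row+2,100:420]<135)[0]+100
    o,d=ray(c,(k[0]+k[-1])/2,row);m=np.array([661,47.5,85]);Q=o+d*(n@(m+n*h-o))/(n@d);v=Q-m
    print(nm,row,k[0],k[-1],"width mm",np.round((k[-1]-k[0]+1)/c["mtx"][0,0]*-((P[:3,:3].T@(Q-o))[2]),1),"along",round(v[0]*.899+v[2]*.438,1),"y",round(v[1],1))
E
```

```text
t 34.0 p [645.9  47.5 104.7] yaxis -87.6 F [-3.18 -0.61  2.9 ] w 22.2 q6 1.43
[-0.074 -0.003 -0.997] [ 0.09  0.8  -0.01]
normal 32.1 along -0.5
bottom 162 172 336 width mm 86.9 along 36.8 y 3.7
top 181 168 340 width mm 83.6 along 39.0 y 3.4
```

Emit:
drive_tool(
  increments=[
    {"tx": 0,"ty": 0,"tz": 0,"yaw": 0},
    {"tx": 0,"ty": 0,"tz": 0,"yaw": 0},
    {"tx": 0,"ty": 0,"tz": 0,"yaw": 0},
    {"tx": 0,"ty": 0,"tz": 0,"yaw": 0},
    {"tx": 0,"ty": 0,"tz": 0,"yaw": 0},
    {"tx": 0,"ty": 0,"tz": 0,"yaw": 0},
    {"tx": 0,"ty": 0,"tz": 0,"yaw": 0},
    {"tx": 0,"ty": 0,"tz": 0,"yaw": 0},
    {"tx": 0,"ty": 0,"tz": 0,"yaw": 0},
    {"tx": 0,"ty": 0,"tz": 0,"yaw": 0},
  ],
  grip=0.4,
)

```text
time: 35.05
position: [647.1, 47.3, 103.8]
orientation: [0.999, 0.021, -0.036, 0.001]
contact_force: [0.3, 0.7, 0.9]
width: 26.3
```

```bash
python3 chk.py; cat > ed.py <<'E'
from plant import *
from h import *
c=read_camera("wrist");g=cv2.cvtColor(c["img"],cv2.COLOR_RGB2GRAY)
P=c["pose"];n=np.array([-.438,-.02,.899]);m=np.array([661,47.5,85])
col=g[90:230,225:285].mean(1);rb=np.argmax(col<130);rt=rb+4+np.argmax(col[rb+4:]>80)
for nm,h,row in(("bottom",0,rb+90),("top",16,rt+90)):
    k=np.where(g[row+2,100:420]<135)[0]+100
    o,d=ray(c,(k[0]+k[-1])/2,row);Q=o+d*(n@(m+n*h-o))/(n@d);v=Q-m
    print(nm,row,k[0],k[-1],"width mm",np.round((k[-1]-k[0]+1)/c["mtx"][0,0]*-((P[:3,:3].T@(Q-o))[2]),1),"along",round(v[0]*.899+v[2]*.438,1),"y",round(v[1],1))
E
python3 ed.py
```

```text
t 35.05 p [647.1  47.3 103.8] yaxis -87.6 F [0.28 0.74 0.9 ] w 26.3 q6 1.43
[-0.071 -0.003 -0.997] [0.02 0.12 0.01]
normal 30.8 along 0.2
bottom 165 171 336 width mm 87.4 along 36.6 y 3.7
top 184 168 339 width mm 83.0 along 38.9 y 3.4
```

Emit:
drive_tool(
  increments=[
    {"tx": 0,"ty": 0,"tz": 0,"yaw": 0},
    {"tx": 0,"ty": 0,"tz": 0,"yaw": 0},
    {"tx": 0,"ty": 0,"tz": 0,"yaw": 0},
    {"tx": 0,"ty": 0,"tz": -3,"yaw": 0},
    {"tx": 0,"ty": 0,"tz": -6,"yaw": 0},
    {"tx": 0,"ty": 0,"tz": -10,"yaw": 0},
    {"tx": 0,"ty": 0,"tz": -15,"yaw": 0},
    {"tx": 0,"ty": 0,"tz": -20,"yaw": 0},
    {"tx": 0,"ty": 0,"tz": -20,"yaw": 0},
    {"tx": 0,"ty": 0,"tz": -20,"yaw": 0},
  ],
  grip=-0.1,
)

```text
time: 36.1
position: [653.4, 47.6, 202.4]
orientation: [0.999, 0.021, -0.037, 0.001]
contact_force: [-0.1, -0.8, 0.2]
width: 48.4
```

Emit:
drive_tool(
  increments=[
    {"tx": -30,"ty": 0,"tz": -5,"yaw": 0},
    {"tx": -30,"ty": 0,"tz": -5,"yaw": 0},
    {"tx": -40,"ty": 0,"tz": 0,"yaw": 0},
    {"tx": -40,"ty": 0,"tz": 0,"yaw": 0},
    {"tx": -40,"ty": 0,"tz": 0,"yaw": 0},
    {"tx": -30,"ty": 0,"tz": 0,"yaw": 0},
    {"tx": 0,"ty": 0,"tz": 0,"yaw": 0},
    {"tx": 0,"ty": 0,"tz": 0,"yaw": 0},
    {"tx": 0,"ty": 0,"tz": 0,"yaw": 0},
    {"tx": 0,"ty": 0,"tz": 0,"yaw": 0},
  ],
)

```text
time: 37.1
position: [440.8, 38.5, 237.6]
orientation: [0.999, 0.021, -0.028, 0.002]
contact_force: [-0.1, -0.0, 0.1]
width: 48.2
```

```bash
python3 - <<'E'
from plant import *
from h import *
st(read_state())
a=read_camera("scene");c=read_camera("wrist");np.savez("w20.npz",**c);np.savez("s20.npz",**a)
cv2.imwrite("pics/fin.png",np.hstack([a["img"][120:300,130:370],c["img"][:180,130:370]])[:,:,::-1])
for n,z in(("scene",a),):
    m=np.array([661,47.5,85]);N=np.array([-.438,-.02,.899])
    print("slope mid top expected px",proj(z,m+16*N))
    g=cv2.cvtColor(z["img"],cv2.COLOR_RGB2GRAY);M=(g<85).astype(np.uint8)*255
    for k in cv2.findContours(M,0,1)[0]:
        if 200<cv2.contourArea(k)<5000:print(cv2.boundingRect(k),cv2.contourArea(k))
E
```

```text
t 37.1 p [440.8  38.5 237.6] yaxis -87.6 F [-0.14 -0.    0.05] w 48.2 q6 1.36
slope mid top expected px [274.21667138 223.42731371]
(422, 319, 90, 39) 1052.5
(317, 268, 115, 68) 521.5
(321, 265, 38, 61) 272.0
(343, 261, 40, 60) 301.0
(365, 258, 42, 59) 327.5
(388, 255, 44, 59) 430.5
(256, 213, 39, 28) 722.0
(236, 175, 31, 27) 633.5
(296, 160, 36, 29) 623.0
(0, 138, 37, 82) 1764.0
(419, 105, 43, 14) 222.5
(241, 0, 42, 23) 825.5
(53, 0, 85, 15) 682.0
```

```bash
python3 - <<'E'
from plant import *
from h import *
for i in range(12): a=read_camera("scene")
g=cv2.cvtColor(a["img"],cv2.COLOR_RGB2GRAY);M=(g<85).astype(np.uint8)*255
for k in cv2.findContours(M,0,1)[0]:
    b=cv2.boundingRect(k)
    if cv2.contourArea(k)>500 and 200<b[0]<320 and 120<b[1]<250:print(b,cv2.contourArea(k))
s0=dict(np.load("scene0.npz"))
for q in(s0,a):
    h=cv2.cvtColor(q["img"],cv2.COLOR_RGB2HSV);m=cv2.inRange(h,(8,120,90),(25,255,255));m[:,:265]=0;m[:,295:]=0;m[:140]=0;m[200:]=0
    y,x=np.nonzero(m);print("weight px",x.mean().round(1),y.mean().round(1),len(x))
d=cv2.absdiff(s0["img"],a["img"]).max(2)[155:185,208:232];print("probe area diff",d.mean().round(1),d.max())
print(job_done())
E
```

```text
(257, 213, 39, 27) 717.5
(236, 175, 31, 27) 640.5
(296, 160, 36, 29) 626.0
weight px 278.4 163.4 27
weight px 278.3 163.8 28
probe area diff 4.8 10
the job is handed in; nothing more can be done
None
```

The gripping block is the robot's right-hand one (-y side). It now stands flat in the middle of the sloping plate, released and staying put. The job was handed in at about 38 s.

**Drag test:** I pushed each block about 3 cm along the plate with the loosely closed fingers against its post.

| Block | Drag force (N) |
|---|---|
| Left | about 2.0–2.4 |
| Middle | about 1.1–1.6 |
| Right | about 5.5–5.9 |

**Placing:** I lifted the right block and lowered it until its uphill edge touched. The first landing came out about 7 mm too far downhill, so I lifted it clear, shifted it up and set it down again. I then opened the fingers slowly. It did not slide.

**Last checks:**
- **Position:** The last two scene pictures, 0.6 s apart, agree to within 1 pixel for all three blocks. The block on the slope sits within about 4 pixels of the spot worked out for it.
- **Tilt:** Its flatness comes from edge measurements and contact forces, not a direct view.
- **Other things:** The weight and probe look unmoved. I did not check the beaker, jar, dish, spatula or bottle again; the arm stayed clear of them.

**Shortfalls:**
- **Push forces:** During pushing, friction at the fingers pressed down on the left block by up to about 2.3 N, the middle by about 1.9 N and the right by about 4 N. This makes the readings higher than the true drag, including for the left block, which read above the expected 1.5 N. The difference between the blocks is still clear.
- **No final picture viewed:** The 12-picture limit was used up, so the final state was checked by numbers only.

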